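Seat the keyed battery pack in the nail lamp's charging dock

TASK

Put the nail lamp's battery pack, the blue one with one corner cut away, on charge: set it gently into the charging dock, turned so that its cut-away corner goes over the dock's orange key block, and let go once it stands fully home and level on the dock's floor. Leave the other battery pack and the red polish bottle standing where they are.

Things in the scene. Friction and masses are not known exactly. Their poses are not given: they have to be found in the camera images.
- pack_mid (a point): Pack to charge: loose blue block 80 (x) x 46 (y) x 50 mm high, 0.25 kg, its +x +y corner cut away full height (x over +13 mm, y over +2 mm), edged orange. Point: middle of the full block, 25 mm above its underside; x towards the cut end, y towards the cut side, z up. Grip across the 46 mm width near x = -5 mm. Stands on the table left or right of the dock, at any yaw.
- spare_mid (a point): The other pack, to leave alone: same blue, 80 x 46 x 50 mm, but with an orange-edged slot 14 mm wide, 20 mm deep in the middle of its +x end and all corners whole; it does not fit. Stands on the other side of the dock. Point: middle of the block, half-way up; x along its length, z up.
- dock_seat (a point): Fixed grey charging dock. Point: pocket centre on its black floor, 6 mm above the table; z up. Pocket 94 (x) x 60 mm (y), 20 deep, walls 5 thick. Orange key, wall-high, fills its +x +y corner (x over 20, y over 9 mm): pack enters only with its x, y along the dock's. Long walls open for fingers from x -30 to 20 mm. Wall-high housing beyond +x end. Seated, pack_mid is 25 mm above this point.
- bottle_mid (a point): Red nail polish bottle with a black cap, 30 mm across, 72 mm high, standing beyond the dock; to be left alone. The point is on its axis, half-way up.
Mind the look-alikes: they are no part of the job. There is more than one size of the part that bears dock_seat; the job needs the larger. What is shaped like the part that bears pack_mid but yellow is not meant.

How it is judged:
By the outcome, as a careful person would: the job done as asked, in the order asked, and still so for the second after the job is handed in, with the robot touching nothing.
It also fails if it takes over 38 s, if anything falls off the work surface, if the arm or the gripper's body presses on something with over 40 N, if the wrist force passes 120 N, or if a joint passes its speed limit or range.

ROBOT

A 6-joint arm with a two-finger parallel gripper is mounted at the origin on the work surface. World frame = base frame: x ahead of the robot, y to its left, z up, the work surface at z = 0. Lengths are in m, angles in rad, forces in N, time in s.
With the tool pointing down it reaches from about 0.325 to 0.85 m from the base axis. Payload 15.5 kg.
Tool frame: the origin (TCP) lies midway between the tips of the shut fingers; the grasp point (between the pads) lies 19 mm behind it; z points along the fingers, y is the line along which they close (so a half turn about z gives the same grasp; the last joint's range is limited). The gripper opens to 91 mm and grips with 3 to 60 N. Pads are 32 mm wide; open, the fingers measure 118 mm over their backs; the gripper's body (76 mm by 178 mm) begins 60 mm behind the grasp point.
Start: joints at [1.157, 0.494, 1.345, -0, 1.302, -0.096], TCP at [0.196, 0.594, 0.214] pointing down, gripper open.
Joint ranges: [-2.91, 2.91], [-0.82, 2.16], [0.22, 2.67], [-1.22, 4.37], [0.12, 2.79], [-3.08, 3.08]. Speed limits (rad/s): [1.89, 1.89, 2.57, 3.01, 3.01, 3.01].

INTERFACE

Orientations are given as a unit quaternion [x, y, z, w].
In Python, from rig import * gives the robot as it stands.
- The arm moves only by the shell command python3 -m handwheel 'ROWS' [FORCE]. ROWS is JSON, a list of rows, each an object of numbers: "rx", "ry", "rz": the turn, a rotation vector about the world's x, y, z in degrees; "tx", "ty", "tz": the shift along the world's x, y, z in mm; "claw": the closure in counts, from 0 (fully open) to 255 (shut). In form: [{"rx": .., "ry": .., "rz": .., "tx": .., "ty": .., "tz": .., "claw": ..}, ...]. A call has 1 to 10 rows; each row shifts and turns the commanded pose from where the row before left it; what a row does not reach is not made up. A row lasts 1/12 s, in which the tool goes at most 41.7 mm and 7.16 degrees, less where a joint would pass 70% of its speed; a pose out of reach is approached as far as the arm can. A call is refused whole if a number of a shift passes 41.7 or a number of a turn 7.16, either way. A call with a gripper value outside its range is refused whole. The fingers move at their own pace and stop on an object; FORCE is the grip in N (left out, the last holds). Time passes only in rows, so rows that do not move let the fingers close. It gives the time, the measured TCP pose, the force, the opening and the grip force at its end, in the units of the state.
- get_state(): the state, without advancing time (a new reading comes with each control period).
- snapshot(name): name is "scene" or "side" or "wrist"; returns a dict with "image" (420x560x3 uint8, red, green, blue), "vfov" (degrees; the focal length in pixels is half the picture's height over the tangent of half this angle, whatever the lens; pixels are square), "cx", "cy" (the principal point, pixels), "camera_from_world" (4x4, takes a point from world to camera coordinates); the wrist camera has in their place "hand_eye" (4x4, takes a point from camera to tool coordinates, whose origin is the TCP and whose axes are the flange's). Camera axes: x right, y up, looking along -z (the intrinsics and any distortion apply to the point x, -y, -z); pixel columns grow to the right and rows downward; lengths in m; the calibration is good to about 2 mm. A picture is of the moment at which its call begins: read the wrist's pose just before it. There is no depth.
- sign_off(): hands the job in; it is judged then, once.
The state is a dict: "time_s": time; "q": joint angles; "joint_vel": joint speeds; "joint_efforts": joint torques, N m; "tool_pos": TCP position; "tcp_rot": TCP orientation; "wrist_force": force on the tool from outside, world axes, zero at the start; "wrist_torque": the same for the moment, N m; "width": finger opening in m; "grip_force": force on a finger pad.
Only numpy, scipy, OpenCV 4.12 (cv2) and the standard library are available. Lean on these libraries where they do the work, as an engineer would, in place of code of your own. Each camera call takes 0.05 s, during which the arm holds its last target. There are 200 camera calls.

## Working session

There is one attempt and no reset: what is moved stays moved. The work goes in short steps, Python scripts to look and compute and a shell command to move; the robot and the scene stay as the last step left them, time stands still between calls to the robot, and variables do not carry over. Pictures are saved under pics/ and viewed, at most 10 in all, crops included, and the job is handed in when it is done.

```bash
mkdir -p pics
python3 - <<'E'
from rig import *
import cv2,numpy as np,pickle
ims={}
for n in ("scene","side","wrist"):
    s=snapshot(n); ims[n]=s
    print(n,s["vfov"],s["cx"],s["cy"],[k for k in s], s.get("camera_from_world",s.get("hand_eye")).round(3) if hasattr(s.get("camera_from_world",s.get("hand_eye")),'round') else s.get("camera_from_world",s.get("hand_eye")))
    cv2.imwrite(f"pics/{n}0.png",s["image"][:,:,::-1])
pickle.dump(ims,open("s0.pkl","wb"))
st=get_state();print(st)
E
```

```text
scene 50.07542591568853 280.9235339783584 214.10063593851268 ['image', 'vfov', 'cx', 'cy', 'camera_from_world'] [[-0.599  0.801 -0.013  0.319]
 [-0.664 -0.487  0.567  0.356]
 [ 0.448  0.348  0.823 -1.173]
 [ 0.     0.     0.     1.   ]]
side 56.51728877444285 276.20577194869196 211.42860257468737 ['image', 'vfov', 'cx', 'cy', 'camera_from_world'] [[ 0.905 -0.425  0.002 -0.51 ]
 [ 0.252  0.541  0.802 -0.182]
 [-0.341 -0.726  0.597 -0.638]
 [ 0.     0.     0.     1.   ]]
wrist 59.06827197902777 280.55216591696006 207.69626350658228 ['image', 'vfov', 'cx', 'cy', 'hand_eye'] [[ 0.001  0.971  0.24   0.067]
 [ 1.    -0.001  0.     0.001]
 [ 0.001  0.24  -0.971 -0.17 ]
 [ 0.     0.     0.     1.   ]]
{'time_s': 0.15, 'q': array([ 1.15649858e+00,  4.94087313e-01,  1.34595025e+00,  4.45940816e-07,
        1.30250323e+00, -9.55234197e-02]), 'joint_vel': array([ 0.00025609, -0.00238856, -0.00080622,  0.00100203, -0.00104504,
        0.00065654]), 'joint_efforts': array([ 5.23474464e-04, -8.79194999e+01, -3.82051277e+01,  7.08001410e-02,
        4.99796122e-02, -2.84054568e-05]), 'tool_pos': array([0.19577606, 0.59325568, 0.21345916]), 'tcp_rot': array([ 1.58713207e-01,  9.87324614e-01, -4.58694883e-04, -1.19748526e-04]), 'wrist_force': array([-0.6039244 ,  0.11130719,  0.08238639]), 'wrist_torque': array([ 0.02474002, -0.00617853, -0.04924192]), 'grip_force': 0.0, 'width': 0.09088241435180386}
```

View pics/scene0.png

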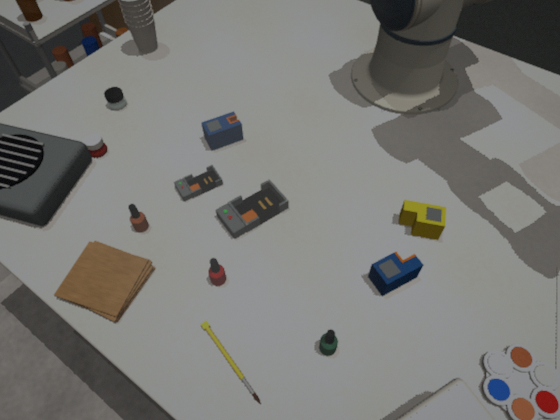

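View pics/side0.png

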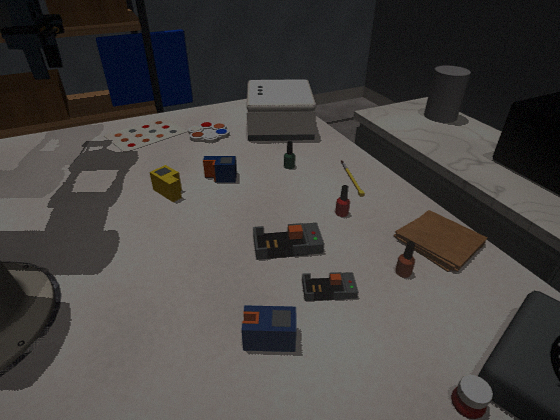

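The scene picture shows two blue blocks, at (395,270) and (222,130), a yellow look-alike (423,219), a large dock (252,208) and a small dock (198,182). The side picture shows the same things at blue (220,168) and (270,328), docks (288,240) and (330,286). Block (395,270) appears to have the corner cut away and (222,130) the slot; I'll confirm that in an enlarged crop.

Run:
```python
import cv2,numpy as np
a=cv2.imread("pics/scene0.png");b=cv2.imread("pics/side0.png")
f=lambda i,x,y,w,h:cv2.resize(i[y:y+h,x:x+w],(400,300),interpolation=cv2.INTER_CUBIC)
cv2.imwrite("pics/crop1.png",np.vstack([np.hstack([f(a,360,235,80,60),f(a,190,100,80,60)]),np.hstack([f(a,205,170,100,75),f(b,245,210,100,75)])]))
```

```text
(no output)
```

View pics/crop1.png

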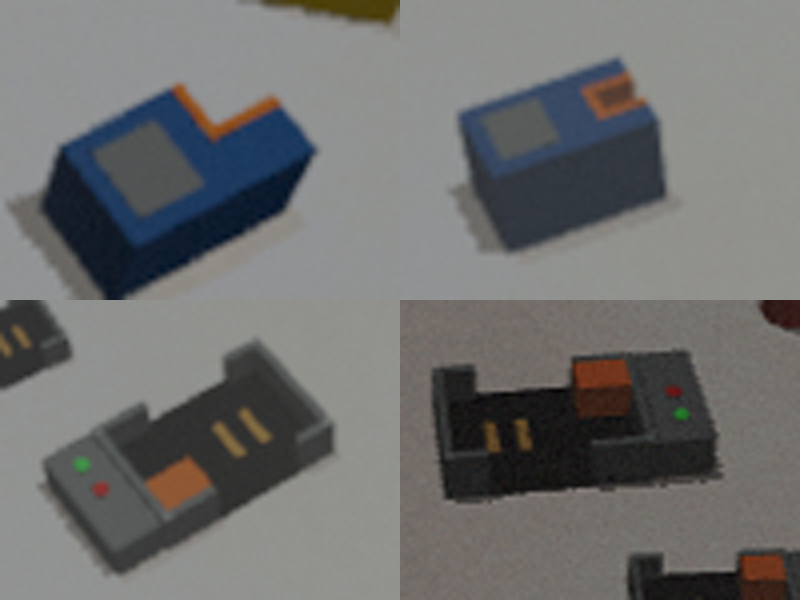

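Confirmed: top-left crop (scene 395,270) has its corner cut away with the orange edge, so it is the pack to charge. Top-right (222,130) has the slot, so it is the spare. The larger dock at scene (252,208) is the target, with its housing on the lower left and its key on the image-lower side. Next I measure.

```bash
cat > h.py <<'E'
import numpy as np,cv2
from scipy.spatial.transform import Rotation as R
def cast(s,uv,z,pose=None):
    f=s["image"].shape[0]/2/np.tan(np.radians(s["vfov"]/2))
    uv=np.atleast_2d(np.float64(uv))
    d=np.c_[(uv[:,0]-s["cx"])/f,-(uv[:,1]-s["cy"])/f,-np.ones(len(uv))]
    if pose is None: T=np.linalg.inv(np.array(s["camera_from_world"]))
    else:
        W=np.eye(4);W[:3,:3]=R.from_quat(pose[1]).as_matrix();W[:3,3]=pose[0];T=W@np.array(s["hand_eye"])
    d=d@T[:3,:3].T;o=T[:3,3]
    return (o+d*((z-o[2])/d[:,2])[:,None])[:,:2]
def fit(model,pts):  # 2D rigid fit -> x,y,yaw,resid
    m=np.float64(model);p=np.float64(pts);mc=m.mean(0);pc=p.mean(0)
    a=(m-mc)@np.array([1,1j]);b=(p-pc)@np.array([1,1j]);r=np.angle(np.sum(np.conj(a)*b))
    Rm=np.array([[np.cos(r),-np.sin(r)],[np.sin(r),np.cos(r)]])
    t=pc-Rm@mc
    return t,np.degrees(r),np.linalg.norm(m@Rm.T+t-p,axis=1)*1000
E
python3 - <<'E'
from h import *;import pickle
S=pickle.load(open("s0.pkl","rb"));np.set_printoptions(precision=4,suppress=True)
c=lambda p,x,y,k:np.float64(p)/k+[x-.5,y-.5]
pk=c([(62,150),(135,247),(315,150),(278,100),(213,135),(180,88)],360,235,5)
M=np.array([(-40,23),(-40,-23),(40,-23),(40,2),(13,2),(13,23)])/1000
P=cast(S["scene"],pk,.05);print(P,fit(M,P))
# spare
sp=c([(460,112),(495,180),(658,122),(620,58)],190-80,100,5)
print("spare",fit(np.array([(-40,23),(-40,-23),(40,-23),(40,23)])/1000,cast(S["scene"],sp,.05)))
# dock top z=.026; scene crop offset (0,300), scale 4
q=lambda u,v:(u,v-300)
dk=c([q(224,360),q(258,342),q(333,425),q(146,484),q(175,512),q(185,459) ,q(212,485)],205,170,4)
D=cast(S["scene"],dk,.026);print(D)
q2=lambda u,v:(u-400,v-300)
d2=c([q2(433,370),q2(473,367),q2(447,455),q2(572,362),q2(627,360),q2(632,388),q2(574,390)],245,210,4)
print(cast(S["side"],d2,.026))
E
```

```text
[[0.5538 0.2206]
 [0.5719 0.2604]
 [0.5001 0.2934]
 [0.4895 0.2733]
 [0.5163 0.2612]
 [0.5061 0.2423]] (array([0.5272, 0.2573]), np.float64(155.1701819889209), array([0.9716, 1.5991, 1.628 , 1.1107, 1.8017, 0.5545]))
spare (array([ 0.4418, -0.2352]), np.float64(152.6962218561044), array([1.2242, 0.8399, 1.0413, 0.5387]))
[[ 0.5142 -0.0668]
 [ 0.494  -0.0597]
 [ 0.5145  0.0045]
 [ 0.5993 -0.0494]
 [ 0.6037 -0.027 ]
 [ 0.5758 -0.0433]
 [ 0.5802 -0.0223]]
[[ 0.511   0.0005]
 [ 0.5305 -0.0059]
 [ 0.4925 -0.062 ]
 [ 0.5782 -0.0236]
 [ 0.6046 -0.0341]
 [ 0.5963 -0.0551]
 [ 0.5691 -0.0442]]
```

```bash
python3 -m handwheel '[{"tx":21.5,"ty":-31,"tz":7},{"tx":21.5,"ty":-31,"tz":7},{"tx":21.5,"ty":-31,"tz":7},{"tx":21.5,"ty":-31,"tz":7},{"tx":21.5,"ty":-31,"tz":7},{"tx":21.5,"ty":-31,"tz":7},{"tx":21.5,"ty":-31,"tz":7},{"tx":21.5,"ty":-31,"tz":7},{"tx":21.5,"ty":-31,"tz":7},{"tx":21.5,"ty":-31,"tz":7}]' && python3 -m handwheel '[{"tx":21.5,"ty":-31,"tz":7},{"tx":21.5,"ty":-31,"tz":7},{"tx":21.5,"ty":-31,"tz":7},{"tx":21.5,"ty":-31,"tz":7},{"tx":21.5,"ty":-31,"tz":7},{"tx":21.5,"ty":-31,"tz":7,"rz":-6.5},{"tx":0},{"tx":0},{"tx":0}]'
python3 - <<'E'
from rig import *;import cv2,pickle
st=get_state();s=snapshot("wrist");pickle.dump((st,s),open("s1.pkl","wb"))
print(st["joint_vel"].round(3),st["tool_pos"],st["tcp_rot"],st["q"])
cv2.imwrite("pics/w1.png",s["image"][:,:,::-1])
E
```

```text
[ 0.    -0.002 -0.001  0.001 -0.001  0.001] [0.19577606 0.59325568 0.21345916] [ 1.58713207e-01  9.87324614e-01 -4.58694883e-04 -1.19748526e-04] [ 1.15649858e+00  4.94087313e-01  1.34595025e+00  4.45940816e-07
  1.30250323e+00 -9.55234197e-02]schema error: expected keys rx, ry, rz, tx, ty, tz, claw
```

View pics/w1.png

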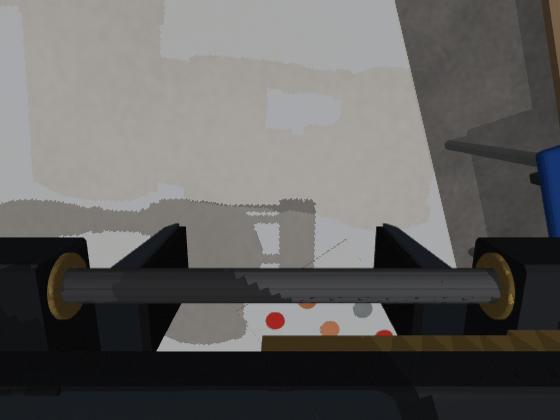

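The wrist view shows only table and the paint palette, with the gripper hiding rows below 230. The call was refused because each row must carry every key, so I'm sending it again, aimed about 70 mm beyond the objects.

```bash
python3 -m handwheel '[{"rx":0,"ry":0,"rz":0,"tx":24,"ty":-28,"tz":7,"claw":0},{"rx":0,"ry":0,"rz":0,"tx":24,"ty":-28,"tz":7,"claw":0},{"rx":0,"ry":0,"rz":0,"tx":24,"ty":-28,"tz":7,"claw":0},{"rx":0,"ry":0,"rz":0,"tx":24,"ty":-28,"tz":7,"claw":0},{"rx":0,"ry":0,"rz":0,"tx":24,"ty":-28,"tz":7,"claw":0},{"rx":0,"ry":0,"rz":0,"tx":24,"ty":-28,"tz":7,"claw":0},{"rx":0,"ry":0,"rz":0,"tx":24,"ty":-28,"tz":7,"claw":0},{"rx":0,"ry":0,"rz":0,"tx":24,"ty":-28,"tz":7,"claw":0},{"rx":0,"ry":0,"rz":0,"tx":24,"ty":-28,"tz":7,"claw":0},{"rx":0,"ry":0,"rz":0,"tx":24,"ty":-28,"tz":7,"claw":0}]' && python3 -m handwheel '[{"rx":0,"ry":0,"rz":0,"tx":24,"ty":-28,"tz":7,"claw":0},{"rx":0,"ry":0,"rz":0,"tx":24,"ty":-28,"tz":7,"claw":0},{"rx":0,"ry":0,"rz":0,"tx":24,"ty":-28,"tz":7,"claw":0},{"rx":0,"ry":0,"rz":0,"tx":24,"ty":-28,"tz":7,"claw":0},{"rx":0,"ry":0,"rz":0,"tx":24,"ty":-28,"tz":7,"claw":0},{"rx":0,"ry":0,"rz":0,"tx":24,"ty":-28,"tz":7,"claw":0},{"rx":0,"ry":0,"rz":-6.5,"tx":0,"ty":0,"tz":0,"claw":0},{"rx":0,"ry":0,"rz":0,"tx":0,"ty":0,"tz":0,"claw":0},{"rx":0,"ry":0,"rz":0,"tx":0,"ty":0,"tz":0,"claw":0}]'
python3 - <<'E'
from rig import *;import cv2,pickle
st=get_state();s=snapshot("wrist");pickle.dump((st,s),open("s1.pkl","wb"))
print(st["joint_vel"].round(3),st["tool_pos"],st["tcp_rot"],st["q"])
cv2.imwrite("pics/w1.png",s["image"][:,:,::-1])
E
```

```text
time_s: 1.03
tool_pos: [0.4367, 0.3119, 0.2843]
tcp_rot: [0.159, 0.987, -0.0, -0.0]
wrist_force: [0.2, -0.0, 0.2]
width: 0.0912
grip_force: 0.0
time_s: 1.78
tool_pos: [0.5796, 0.1455, 0.3255]
tcp_rot: [0.214, 0.977, -0.0, -0.0]
wrist_force: [-0.4, 0.0, -0.7]
width: 0.0913
grip_force: 0.0
[ 0.024 -0.007  0.012 -0.002 -0.001 -0.032] [0.57955006 0.14554014 0.32553338] [ 2.13590537e-01  9.76923175e-01 -2.01627102e-05 -4.38058015e-04] [ 1.45969410e-01  3.70378615e-01  1.24452840e+00  2.72163508e-04
  1.52751947e+00 -9.94341073e-01]
```

View pics/w1.png

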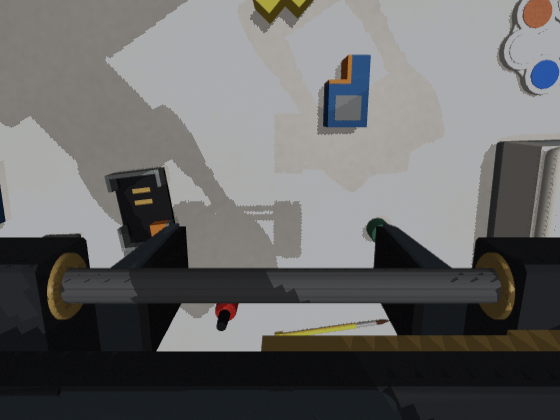

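The wrist view shows the pack at (347,95), its cut corner to the upper left, and the dock at (145,205) with its key at (160,230). The red bottle is at (226,310). One enlarged crop for exact corners.

Run:
```python
import cv2,numpy as np
a=cv2.imread("pics/w1.png")
f=lambda i,x,y,w,h:cv2.resize(i[y:y+h,x:x+w],(400,600),interpolation=cv2.INTER_CUBIC)
cv2.imwrite("pics/crop2.png",np.clip(np.hstack([f(a,315,45,66,99),f(a,104,158,80,120)])*1.8,0,255).astype(np.uint8))
```

```text
(no output)
```

View pics/crop2.png

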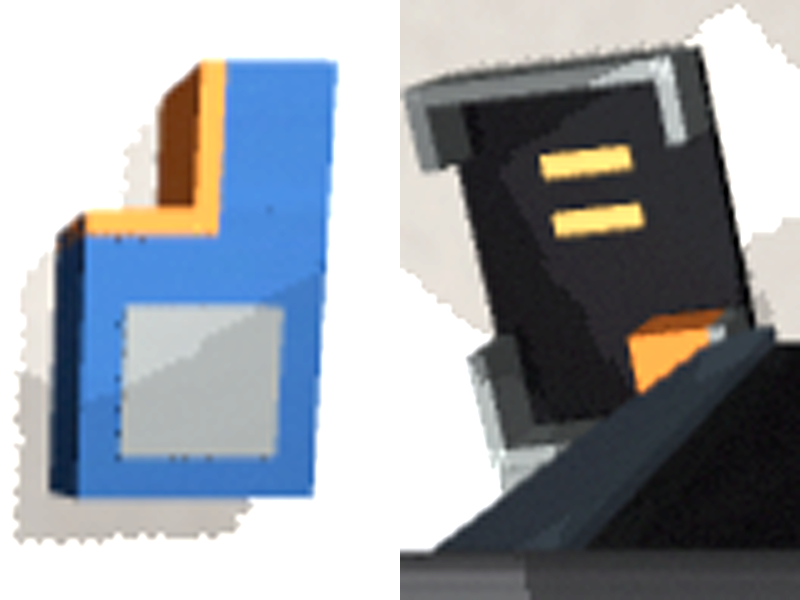

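Run:
```python
from h import *;import pickle
st,s=pickle.load(open("s1.pkl","rb"));np.set_printoptions(precision=4,suppress=True)
pose=(st["tool_pos"],st["tcp_rot"])
p=np.float64([(337,62),(204,62),(193,208),(87,212),(77,495),(313,497)])/(400/66)+[314.5,44.5]
M=np.array([(40,-23),(40,2),(13,2),(13,23),(-40,23),(-40,-23)])/1000
print("pack",fit(M,cast(s,p,.05,pose)))
d=(np.float64([(405,90),(418,172),(437,165),(667,146),(688,140),(470,358),(493,343),(629,338)])-[400,0])/5+[103.5,157.5]
N=np.array([(-52,-35),(-30,-35),(-30,-30),(-30,30),(-30,35),(20,-35),(20,-30),(20,9)])/1000
D=cast(s,d,.026,pose);print("dock",D,fit(N,D))
S=pickle.load(open("s0.pkl","rb"))
d1=np.float64([(224,60),(258,42),(333,125),(146,184),(212,185)])/4+[204.5,169.5]
for n,uv,NN in (("scene",np.float64([(258,42),(333,125),(305,144),(140,104)])/4+[204.5,169.5],[(-52,-35),(-52,35),(-30,35),(20,-35)]),
  ("side",np.float64([(33,70),(73,67),(47,155),(172,62),(227,60),(232,88),(174,90)])/4+[244.5,209.5],[(-52,35),(-30,35),(-52,-35),(20,30),(47,30),(47,9),(20,9)])):
    print(n,fit(np.array(NN)/1000,cast(S[n],uv,.026)))
```

```text
pack (array([0.5254, 0.2566]), np.float64(155.17130472767892), array([0.7232, 0.8061, 0.8666, 0.4733, 0.7613, 0.4961]))
dock [[ 0.4915 -0.0608]
 [ 0.5113 -0.0688]
 [ 0.5117 -0.0634]
 [ 0.5321 -0.007 ]
 [ 0.533  -0.0013]
 [ 0.5603 -0.0823]
 [ 0.5592 -0.0747]
 [ 0.573  -0.0413]] (array([ 0.5508, -0.0433]), np.float64(-17.42469043749409), array([0.8592, 1.1878, 1.5187, 1.6245, 0.5274, 0.985 , 3.6162, 0.7738]))
scene (array([ 0.5531, -0.0431]), np.float64(-16.988501036602443), array([1.8585, 1.3838, 2.3612, 1.554 ]))
side (array([ 0.5496, -0.0474]), np.float64(-18.211111415062607), array([1.591 , 1.8687, 4.0542, 1.5566, 1.1621, 1.7626, 2.4332]))
```

```bash
python3 -m handwheel '[{"rx":0,"ry":0,"rz":0,"tx":-12.4,"ty":27.3,"tz":-20,"claw":0},{"rx":0,"ry":0,"rz":0,"tx":-12.4,"ty":27.3,"tz":-25,"claw":0},{"rx":0,"ry":0,"rz":0,"tx":-12.4,"ty":27.3,"tz":-25,"claw":0},{"rx":0,"ry":0,"rz":0,"tx":-12.4,"ty":27.3,"tz":-25,"claw":0},{"rx":0,"ry":0,"rz":0,"tx":0,"ty":0,"tz":-38,"claw":0},{"rx":0,"ry":0,"rz":0,"tx":0,"ty":0,"tz":-38,"claw":0},{"rx":0,"ry":0,"rz":0,"tx":0,"ty":0,"tz":-38,"claw":0},{"rx":0,"ry":0,"rz":0,"tx":0,"ty":0,"tz":0,"claw":0},{"rx":0,"ry":0,"rz":0,"tx":0,"ty":0,"tz":0,"claw":0}]'
python3 - <<'E'
from rig import *;import numpy as np
st=get_state();p=st["tool_pos"];x,y=st["tcp_rot"][:2]
print("remaining mm",(np.array([.530,.2545,.010])-p)*1000,"yaw",np.degrees(2*np.arctan2(y,x)),st["q"])
E
```

```text
time_s: 2.58
tool_pos: [0.5287, 0.2551, 0.1164]
tcp_rot: [0.213, 0.977, -0.001, -0.002]
wrist_force: [0.5, 0.1, 1.0]
width: 0.0914
grip_force: 0.0
remaining mm [   1.33947167   -0.61508846 -106.36221384] yaw 155.40444232521315 [ 3.47837922e-01  5.51858440e-01  1.54795394e+00  1.12496820e-04
  1.04539980e+00 -7.93741542e-01]
```

```bash
python3 -m handwheel '[{"rx":0,"ry":0,"rz":0,"tx":1,"ty":-0.6,"tz":-35,"claw":0},{"rx":0,"ry":0,"rz":0,"tx":0,"ty":0,"tz":-33,"claw":0},{"rx":0,"ry":0,"rz":0,"tx":0,"ty":0,"tz":-25,"claw":0},{"rx":0,"ry":0,"rz":0,"tx":0,"ty":0,"tz":-13,"claw":0},{"rx":0,"ry":0,"rz":0,"tx":0,"ty":0,"tz":0,"claw":0},{"rx":0,"ry":0,"rz":0,"tx":0,"ty":0,"tz":0,"claw":0}]' && python3 -m handwheel '[{"rx":0,"ry":0,"rz":0,"tx":0,"ty":0,"tz":0,"claw":255},{"rx":0,"ry":0,"rz":0,"tx":0,"ty":0,"tz":0,"claw":255},{"rx":0,"ry":0,"rz":0,"tx":0,"ty":0,"tz":0,"claw":255},{"rx":0,"ry":0,"rz":0,"tx":0,"ty":0,"tz":0,"claw":255},{"rx":0,"ry":0,"rz":0,"tx":0,"ty":0,"tz":0,"claw":255},{"rx":0,"ry":0,"rz":0,"tx":0,"ty":0,"tz":0,"claw":255},{"rx":0,"ry":0,"rz":0,"tx":0,"ty":0,"tz":0,"claw":255},{"rx":0,"ry":0,"rz":0,"tx":0,"ty":0,"tz":0,"claw":255}]' 25
```

```text
time_s: 3.08
tool_pos: [0.5325, 0.2548, 0.013]
tcp_rot: [0.214, 0.977, 0.001, 0.001]
wrist_force: [-0.3, 0.8, 0.6]
width: 0.0912
grip_force: 0.0
time_s: 3.75
tool_pos: [0.5313, 0.2541, 0.011]
tcp_rot: [0.214, 0.977, -0.0, -0.0]
wrist_force: [0.0, -0.4, 3.1]
width: 0.0459
grip_force: 25.0
```

```bash
python3 -m handwheel '[{"rx":0,"ry":0,"rz":0,"tx":0,"ty":0,"tz":15,"claw":255},{"rx":0,"ry":0,"rz":0,"tx":0,"ty":0,"tz":30,"claw":255},{"rx":0,"ry":0,"rz":0,"tx":0,"ty":0,"tz":30,"claw":255},{"rx":0,"ry":0,"rz":0,"tx":0,"ty":0,"tz":25,"claw":255},{"rx":0,"ry":0,"rz":-6,"tx":0,"ty":-12,"tz":0,"claw":255},{"rx":0,"ry":0,"rz":-7,"tx":0,"ty":-12,"tz":0,"claw":255},{"rx":0,"ry":0,"rz":-7,"tx":0,"ty":-12,"tz":0,"claw":255},{"rx":0,"ry":0,"rz":-7,"tx":0,"ty":-12,"tz":0,"claw":255},{"rx":0,"ry":0,"rz":-7,"tx":0,"ty":-12,"tz":0,"claw":255},{"rx":0,"ry":0,"rz":-7,"tx":0,"ty":-12,"tz":0,"claw":255}]' && python3 -m handwheel '[{"rx":0,"ry":0,"rz":-7,"tx":0,"ty":-12,"tz":0,"claw":255},{"rx":0,"ry":0,"rz":-7,"tx":0,"ty":-12,"tz":0,"claw":255},{"rx":0,"ry":0,"rz":-7,"tx":0,"ty":-12,"tz":0,"claw":255},{"rx":0,"ry":0,"rz":-7,"tx":0,"ty":-12,"tz":0,"claw":255},{"rx":0,"ry":0,"rz":-7,"tx":0,"ty":-12,"tz":0,"claw":255},{"rx":0,"ry":0,"rz":-7,"tx":0,"ty":-12,"tz":0,"claw":255},{"rx":0,"ry":0,"rz":-7,"tx":0,"ty":-12,"tz":0,"claw":255},{"rx":0,"ry":0,"rz":-7,"tx":0,"ty":-12,"tz":0,"claw":255},{"rx":0,"ry":0,"rz":-7,"tx":0,"ty":-12,"tz":0,"claw":255},{"rx":0,"ry":0,"rz":-7,"tx":0,"ty":-12,"tz":0,"claw":255}]' && python3 -m handwheel '[{"rx":0,"ry":0,"rz":-7,"tx":0,"ty":-12,"tz":0,"claw":255},{"rx":0,"ry":0,"rz":-7,"tx":0,"ty":-12,"tz":0,"claw":255},{"rx":0,"ry":0,"rz":-7,"tx":0,"ty":-12,"tz":0,"claw":255},{"rx":0,"ry":0,"rz":-7,"tx":0,"ty":-12,"tz":0,"claw":255},{"rx":0,"ry":0,"rz":-7,"tx":0,"ty":-12,"tz":0,"claw":255},{"rx":0,"ry":0,"rz":0,"tx":0,"ty":0,"tz":0,"claw":255},{"rx":0,"ry":0,"rz":0,"tx":0,"ty":0,"tz":0,"claw":255},{"rx":0,"ry":0,"rz":0,"tx":0,"ty":0,"tz":0,"claw":255}]'
python3 - <<'E'
from rig import *;import numpy as np,cv2,pickle
st=get_state();p=st["tool_pos"];x,y=st["tcp_rot"][:2]
print("remaining mm",(np.array([.5447,-.0419,.017])-p)*1000,"yaw",np.degrees(2*np.arctan2(y,x)),st["q"])
s=snapshot("scene");s2=snapshot("side");pickle.dump((s,s2),open("s2.pkl","wb"))
f=lambda i,x,y,w,h:cv2.resize(i[y:y+h,x:x+w,::-1],(400,600),interpolation=cv2.INTER_CUBIC)
cv2.imwrite("pics/c3.png",np.clip(np.hstack([f(s["image"],190,110,120,180),f(s2["image"],230,120,120,180)])*1.5,0,255).astype(np.uint8))
E
```

```text
time_s: 4.58
tool_pos: [0.5309, 0.1815, 0.1107]
tcp_rot: [0.545, 0.838, -0.0, -0.0]
wrist_force: [1.2, -0.5, -2.6]
width: 0.0461
grip_force: 25.0
time_s: 5.42
tool_pos: [0.531, 0.0615, 0.1107]
tcp_rot: [0.928, 0.374, -0.0, -0.0]
wrist_force: [0.0, 0.2, -2.6]
width: 0.046
grip_force: 25.0
time_s: 6.08
tool_pos: [0.5311, 0.0025, 0.1108]
tcp_rot: [0.997, 0.082, -0.0, -0.0]
wrist_force: [0.1, -0.1, -3.5]
width: 0.046
grip_force: 25.0
remaining mm [ 13.61535306 -44.42330856 -93.77071723] yaw 9.428773302662394 [-1.07816213e-01  4.93640424e-01  1.69475094e+00  1.99302429e-04
  9.53692742e-01  1.29830160e+00]
```

View pics/c3.png

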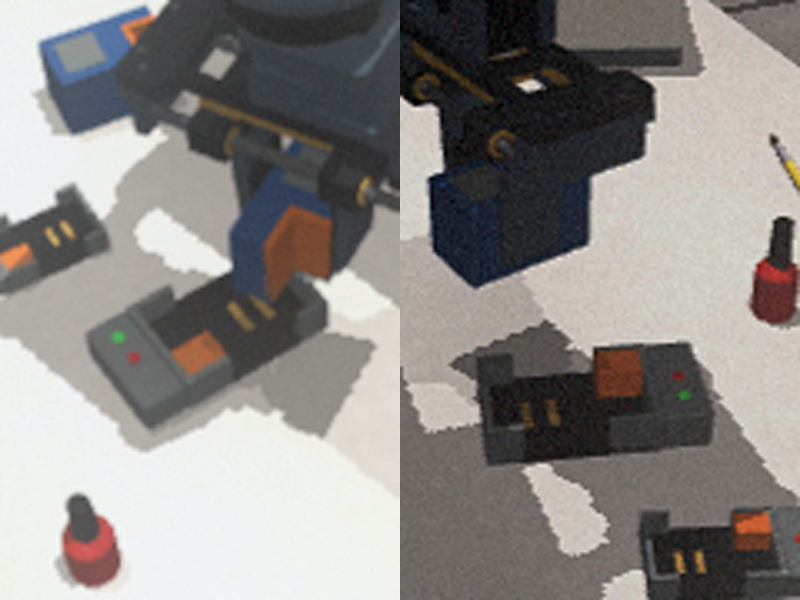

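The pack is held level about 100 mm up, with its cut corner towards the housing and key side and short of the dock. The bottle and spare haven't moved. Next I finish the turn and shift, and lower to just above the walls.

```bash
python3 -m handwheel '[{"rx":0,"ry":0,"rz":-6.75,"tx":3.4,"ty":-11.1,"tz":0,"claw":255},{"rx":0,"ry":0,"rz":-6.75,"tx":3.4,"ty":-11.1,"tz":0,"claw":255},{"rx":0,"ry":0,"rz":-6.75,"tx":3.4,"ty":-11.1,"tz":0,"claw":255},{"rx":0,"ry":0,"rz":-6.75,"tx":3.4,"ty":-11.1,"tz":-10,"claw":255},{"rx":0,"ry":0,"rz":0,"tx":0,"ty":0,"tz":-20,"claw":255},{"rx":0,"ry":0,"rz":0,"tx":0,"ty":0,"tz":-20,"claw":255},{"rx":0,"ry":0,"rz":0,"tx":0,"ty":0,"tz":0,"claw":255},{"rx":0,"ry":0,"rz":0,"tx":0,"ty":0,"tz":0,"claw":255},{"rx":0,"ry":0,"rz":0,"tx":0,"ty":0,"tz":0,"claw":255}]'
python3 - <<'E'
from rig import *;import numpy as np,cv2,pickle
st=get_state();p=st["tool_pos"];x,y=st["tcp_rot"][:2]
print("remaining mm",(np.array([.5447,-.0419,.017])-p)*1000,"yaw",np.degrees(2*np.arctan2(y,x)))
s=snapshot("scene");s2=snapshot("side");pickle.dump((s,s2),open("s3.pkl","wb"))
f=lambda i,x,y,w,h:cv2.resize(i[y:y+h,x:x+w,::-1],(400,500),interpolation=cv2.INTER_CUBIC)
cv2.imwrite("pics/c4.png",np.clip(np.hstack([f(s["image"],205,130,96,120),f(s2["image"],245,160,96,120)])*1.8,0,255).astype(np.uint8))
E
```

```text
time_s: 6.93
tool_pos: [0.5453, -0.042, 0.0617]
tcp_rot: [0.988, -0.154, 0.0, 0.0]
wrist_force: [-0.3, 0.8, -2.3]
width: 0.0459
grip_force: 25.0
remaining mm [ -0.5556395    0.0751749  -44.68890232] yaw -17.68861356212605
```

View pics/c4.png

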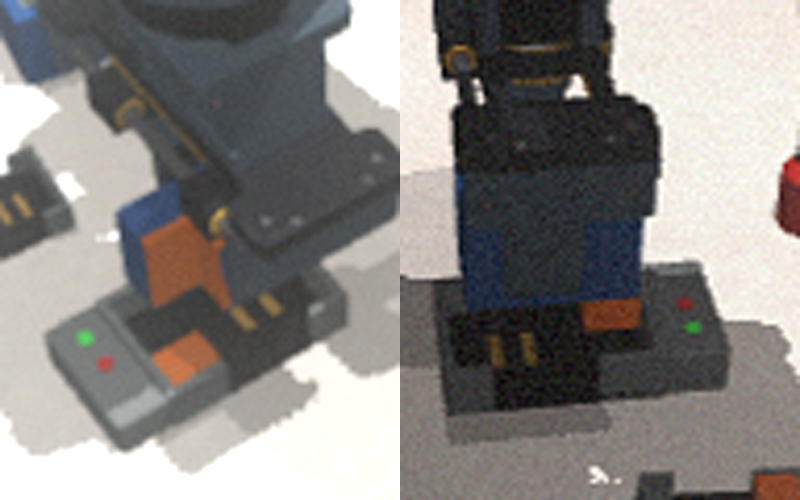

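The pack hovers over the pocket with its cut face above the key, aligned in both views (scene crop around (180,260), side crop around (550,240)). Lowering gently, watching the force.

```bash
python3 -m handwheel '[{"rx":0,"ry":0,"rz":0,"tx":-0.5,"ty":0,"tz":-8,"claw":255},{"rx":0,"ry":0,"rz":0,"tx":0,"ty":0,"tz":-8,"claw":255},{"rx":0,"ry":0,"rz":0,"tx":0,"ty":0,"tz":-6,"claw":255},{"rx":0,"ry":0,"rz":0,"tx":0,"ty":0,"tz":-5,"claw":255},{"rx":0,"ry":0,"rz":0,"tx":0,"ty":0,"tz":-3,"claw":255},{"rx":0,"ry":0,"rz":0,"tx":0,"ty":0,"tz":0,"claw":255},{"rx":0,"ry":0,"rz":0,"tx":0,"ty":0,"tz":0,"claw":255}]'
```

```text
time_s: 7.62
tool_pos: [0.5443, -0.0423, 0.0307]
tcp_rot: [0.988, -0.154, -0.0, -0.0]
wrist_force: [0.4, 0.6, -2.5]
width: 0.0461
grip_force: 25.0
```

No contact, and the underside is now about 6 mm below the wall tops.

```bash
python3 -m handwheel '[{"rx":0,"ry":0,"rz":0,"tx":0,"ty":0,"tz":-4,"claw":255},{"rx":0,"ry":0,"rz":0,"tx":0,"ty":0,"tz":-4,"claw":255},{"rx":0,"ry":0,"rz":0,"tx":0,"ty":0,"tz":-2,"claw":255},{"rx":0,"ry":0,"rz":0,"tx":0,"ty":0,"tz":-1,"claw":255},{"rx":0,"ry":0,"rz":0,"tx":0,"ty":0,"tz":-1,"claw":255},{"rx":0,"ry":0,"rz":0,"tx":0,"ty":0,"tz":0,"claw":255},{"rx":0,"ry":0,"rz":0,"tx":0,"ty":0,"tz":0,"claw":255}]'
```

```text
time_s: 8.2
tool_pos: [0.5445, -0.0423, 0.0189]
tcp_rot: [0.988, -0.154, 0.0, 0.0]
wrist_force: [0.3, -0.1, -3.2]
width: 0.0456
grip_force: 25.0
```

```bash
python3 -m handwheel '[{"rx":0,"ry":0,"rz":0,"tx":0,"ty":0,"tz":-0.5,"claw":255},{"rx":0,"ry":0,"rz":0,"tx":0,"ty":0,"tz":-0.5,"claw":255},{"rx":0,"ry":0,"rz":0,"tx":0,"ty":0,"tz":0,"claw":255},{"rx":0,"ry":0,"rz":0,"tx":0,"ty":0,"tz":0,"claw":255}]'
```

```text
time_s: 8.53
tool_pos: [0.5444, -0.0423, 0.0179]
tcp_rot: [0.988, -0.154, 0.0, -0.0]
wrist_force: [-1.0, -0.1, -2.8]
width: 0.0458
grip_force: 25.0
```

```bash
python3 -m handwheel '[{"rx":0,"ry":0,"rz":0,"tx":0,"ty":0,"tz":-0.4,"claw":255},{"rx":0,"ry":0,"rz":0,"tx":0,"ty":0,"tz":-0.4,"claw":255},{"rx":0,"ry":0,"rz":0,"tx":0,"ty":0,"tz":0,"claw":255},{"rx":0,"ry":0,"rz":0,"tx":0,"ty":0,"tz":0,"claw":255}]'
```

```text
time_s: 8.87
tool_pos: [0.5444, -0.0423, 0.0171]
tcp_rot: [0.988, -0.154, -0.0, 0.0]
wrist_force: [0.6, 0.1, -3.1]
width: 0.0457
grip_force: 25.0
```

```bash
python3 -m handwheel '[{"rx":0,"ry":0,"rz":0,"tx":0,"ty":0,"tz":-0.4,"claw":255},{"rx":0,"ry":0,"rz":0,"tx":0,"ty":0,"tz":0,"claw":255},{"rx":0,"ry":0,"rz":0,"tx":0,"ty":0,"tz":0,"claw":255}]'
```

```text
time_s: 9.12
tool_pos: [0.5444, -0.0423, 0.017]
tcp_rot: [0.988, -0.154, 0.0, 0.0]
wrist_force: [-3.3, 0.4, 5.3]
width: 0.046
grip_force: 25.0
```

Contact at exactly the seated height (TCP z = 0.017, force up by 8 N). Releasing and retreating straight up.

```bash
python3 -m handwheel '[{"rx":0,"ry":0,"rz":0,"tx":0,"ty":0,"tz":0,"claw":200},{"rx":0,"ry":0,"rz":0,"tx":0,"ty":0,"tz":0,"claw":100},{"rx":0,"ry":0,"rz":0,"tx":0,"ty":0,"tz":0,"claw":0},{"rx":0,"ry":0,"rz":0,"tx":0,"ty":0,"tz":0,"claw":0},{"rx":0,"ry":0,"rz":0,"tx":0,"ty":0,"tz":0,"claw":0},{"rx":0,"ry":0,"rz":0,"tx":0,"ty":0,"tz":0,"claw":0},{"rx":0,"ry":0,"rz":0,"tx":0,"ty":0,"tz":0,"claw":0},{"rx":0,"ry":0,"rz":0,"tx":0,"ty":0,"tz":0,"claw":0}]' && python3 -m handwheel '[{"rx":0,"ry":0,"rz":0,"tx":0,"ty":0,"tz":8,"claw":0},{"rx":0,"ry":0,"rz":0,"tx":0,"ty":0,"tz":20,"claw":0},{"rx":0,"ry":0,"rz":0,"tx":0,"ty":0,"tz":30,"claw":0},{"rx":0,"ry":0,"rz":0,"tx":0,"ty":0,"tz":35,"claw":0},{"rx":0,"ry":0,"rz":0,"tx":0,"ty":0,"tz":35,"claw":0},{"rx":0,"ry":0,"rz":0,"tx":0,"ty":0,"tz":35,"claw":0},{"rx":0,"ry":0,"rz":0,"tx":0,"ty":0,"tz":30,"claw":0},{"rx":0,"ry":0,"rz":0,"tx":0,"ty":0,"tz":20,"claw":0},{"rx":0,"ry":0,"rz":0,"tx":0,"ty":0,"tz":0,"claw":0},{"rx":0,"ry":0,"rz":0,"tx":0,"ty":0,"tz":0,"claw":0}]'
python3 - <<'E'
from rig import *;import numpy as np,cv2
s=snapshot("scene");s2=snapshot("side")
f=lambda i,x,y,w,h:cv2.resize(i[y:y+h,x:x+w,::-1],(400,500),interpolation=cv2.INTER_CUBIC)
cv2.imwrite("pics/c5.png",np.clip(np.hstack([f(s["image"],190,110,144,180),f(s2["image"],240,180,120,150)])*1.7,0,255).astype(np.uint8))
E
```

```text
time_s: 9.78
tool_pos: [0.5444, -0.0423, 0.0167]
tcp_rot: [0.988, -0.154, -0.0, 0.0]
wrist_force: [0.4, -0.2, 0.0]
width: 0.0895
grip_force: 0.0
time_s: 10.62
tool_pos: [0.5448, -0.0424, 0.2312]
tcp_rot: [0.988, -0.154, 0.001, 0.0]
wrist_force: [-0.6, -0.6, -0.4]
width: 0.0907
grip_force: 0.0
```

View pics/c5.png

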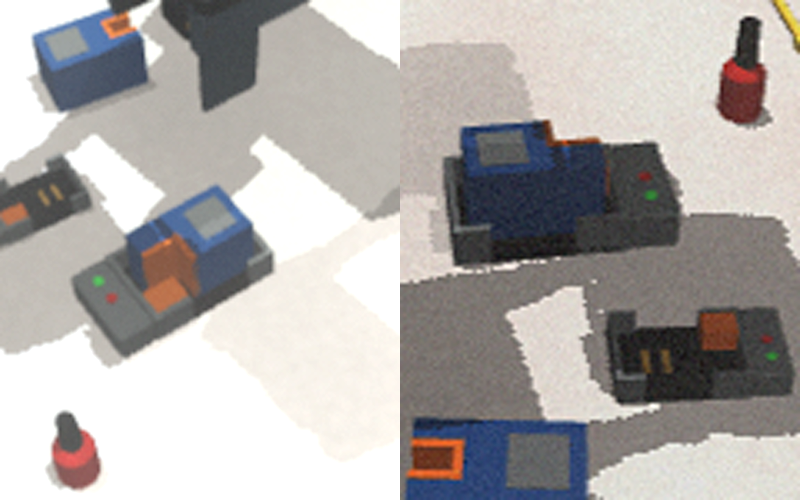

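The pack stands level inside the pocket, with its cut corner over the orange key (scene crop (170,275), side crop (535,180)). The spare and bottle are where they were, and the gripper is clear.

```bash
python3 -c "
from rig import *
print(sign_off())"
```

```text
the job is handed in; nothing more can be done
None
```

The blue cut-corner pack is seated level in the larger dock with its cut corner over the orange key. I let go, left the spare pack and bottle untouched, and handed the job in at about 10.7 s.

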